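# Hang the rinsed ear defenders on the drying rail

### The job

The compressor crew's ear defenders have been rinsed: take the large pair and the slim pair out of the trays and hang each over the drying rail by its headband, cups hanging down either side of the bar, so that they drip dry. One slim pair hangs there already: leave it where it is, judge which free stretch of the bar each pair has room in, and see that no pair touches another. Lower them on gently rather than dropping them, and don't disturb the other things on the bench.

Things in the scene. Friction and masses are not known exactly. Their poses are not given: they have to be found in the camera images.
- big: Ear defenders, large pair, standing on its cups in a tray: two black plastic cups under a rigid grey headband arch. 148 mm from cup to cup outside (own x), 94 mm wide (own y), 160 mm high; 60 mm free between the cushions; cups 104 mm tall, 44 mm thick. Origin: underside, midway between the cup bottoms; z up; a half turn about z gives the same shape. About 270 g, mostly in the cups.
- slim: Ear defenders, slim pair, standing on its cups in the other tray: two black plastic cups under a rigid grey headband arch. 126 mm from cup to cup outside (own x), 60 mm wide (own y), 150 mm high; 56 mm free between the cushions; cups 80 mm tall, 35 mm thick. Origin: underside, midway between the cup bottoms; z up; a half turn about z gives the same shape. About 170 g, mostly in the cups.
- hung: Ear defenders, second slim pair, already draped over the rail's bar, stays there: two black plastic cups under a rigid grey headband arch. 126 mm from cup to cup outside (own x), 60 mm wide (own y), 150 mm high; 56 mm free between the cushions; cups 80 mm tall, 35 mm thick. Origin: underside, midway between the cup bottoms; z up; a half turn about z gives the same shape. About 170 g, mostly in the cups.
- big_crown (a point): Middle of the underside of the large pair's crown pad, 142 mm above its origin; axes as the body's. The pad is the flat top of the headband: 36 mm long in x, 34 mm wide in y with flat upright sides (pinch it across these from above), 18 mm thick; further out it slopes down to the cups. On the rail the bar lies directly under it, so fingertips should reach less than 18 mm below its top.
- slim_crown (a point): Middle of the underside of the slim pair's crown pad, 132 mm above its origin; axes as the body's. The pad is the flat top of the headband: 36 mm long in x, 34 mm wide in y with flat upright sides (pinch it across these from above), 18 mm thick; further out it slopes down to the cups. On the rail the bar lies directly under it, so fingertips should reach less than 18 mm below its top.
- hung_crown (a point): Middle of the underside of the already hanging pair's crown pad, resting on the bar, 132 mm above that pair's origin; the pad's top is 18 mm above the bar's top.
- rail: Fixed stainless drying rail: a level bar of 20 mm tube along own y on two upright 20 mm posts, centres at y = -160 and +160 mm (300 mm of free bar between), each with a 56 mm round foot flange 6 mm high. Origin on the bench midway between the posts; bar axis 165 mm, bar top 175 mm above it.
- rail_mid (a point): Middle of the bar, on its axis; y along the bar, z up. The hanging pair covers 60 mm of the bar, its centre 28 to 36 mm to one side (either) of this point, so one free stretch is 84 to 92 mm long (a slim pair fits, the large does not) and the other 148 to 156 mm (the large pair fits, but not both).
- tray_orange: Fixed orange stacking tray, open, 180 (own x) by 230 (own y) by 50 mm high, walls and floor 4 mm, rim lip standing 10 mm out. Origin: centre of its underside. The large ear defenders stand in it.
- tray_grey: Fixed grey stacking tray, same size. The slim ear defenders stand in it, with the whistle beside them.
- jar: Glass jar with a closed metal screw lid, upright on the bench beyond one of the trays, 70 mm across, 115 mm high. Origin: centre of its underside. Leave alone.
- torch: Aluminium dive torch standing on its lens head between the trays, 54 mm across, 148 mm high. Origin: centre of its underside. Leave alone.
- whistle: Green plastic whistle, about 70 x 22 x 26 mm, lying in the grey tray. Origin: underside. Leave alone.
- mouthpiece: Black silicone mouthpiece, about 60 x 68 x 32 mm, lying on the bench under the rail's bar. Origin: underside. Leave alone.
- spray: White plastic bottle, upright on the bench between the trays, 64 mm across, 205 mm high (taller than the rail). Origin: centre of its underside. Leave alone.
- tub: White round grease tub with a lid, 86 mm across, 57 mm high, on the bench beyond the other tray. Origin: underside. Leave alone.
Not all that is in view belongs to the job. Leave any red look-alike of the big alone.

How it is judged:
At the end, for the whole second after the job is handed in: All three pairs hang over the bar between the posts, at rest, none touching another: crown underside within 25 mm sideways of the bar axis, 4 to 18 mm above it (10 = resting), at most 125 mm (large) or 135 mm (slim) from the bar middle; lean under 0.25 rad, own y within 0.25 rad of the bar (x of big_crown in the frame of rail_mid between -0.025 and 0.025 m and y of big_crown in the frame of rail_mid between -0.125 and 0.125 m and z of big_crown in the frame of rail_mid between 0.004 and 0.018 m and angle between each of big, slim, hung's own z axis and vertical below 0.25 rad and angle between the y axis of each of big, slim, hung and the y axis of rail, either way round below 0.25 rad and linear speed of each of big, slim, hung below 0.05 m/s and angular speed of each of big, slim, hung below 0.4 rad/s and x of slim_crown in the frame of rail_mid between -0.025 and 0.025 m and y of slim_crown in the frame of rail_mid between -0.135 and 0.135 m and z of slim_crown in the frame of rail_mid between 0.004 and 0.018 m and x of hung_crown in the frame of rail_mid between -0.025 and 0.025 m and y of hung_crown in the frame of rail_mid between -0.135 and 0.135 m and z of hung_crown in the frame of rail_mid between 0.004 and 0.018 m and contact force between big and slim below 0.3 N and contact force between each of big, slim and hung below 0.3 N).
It fails at once if the ear defenders already hanging were shifted more than 30 mm (distance of hung from where it was at the start of the episode above 0.03 m).
It fails at once if the jar, torch or tall bottle was shifted more than 30 mm or knocked over (distance of any of jar, torch, spray from where it was at the start of the episode above 0.03 m or angle between any of jar, torch, spray's own z axis and vertical above 0.4 rad).
It fails at once if the whistle, mouthpiece or grease tub was shifted more than 30 mm (distance of any of whistle, mouthpiece, tub from where it was at the start of the episode above 0.03 m).
It fails at once if a pair was dropped or knocked about (out of the fingers and moving faster than 0.45 m/s, a fall of about 10 mm) ((contact force between big and the fingers below 0.1 N and linear speed of big above 0.45 m/s) or (contact force between slim and the fingers below 0.1 N and linear speed of slim above 0.45 m/s)).
It also fails if it takes over 61 s, if anything falls off the work surface, if the arm or the gripper's body presses on something with over 40 N, if the wrist force passes 120 N, or if a joint passes its speed limit or range.

### The arm

A 7-joint arm with a two-finger parallel gripper is mounted at the origin on the work surface. World frame = base frame: x ahead of the robot, y to its left, z up, the work surface at z = 0. Lengths are in m, angles in rad, forces in N, time in s.
With the tool pointing down it reaches from about 0.425 to 1.025 m from the base axis. Payload 9.4 kg.
Tool frame: the origin (TCP) lies at the very end of the fingers, on their centre line; the grasp point (between the pads) lies 19 mm behind it; z points along the fingers, y is the line along which they close (so a half turn about z gives the same grasp; the last joint's range is limited). The gripper opens to 85 mm and grips with 20 to 120 N. Pads are 22 mm wide; open, the fingers measure 114 mm over their backs; the gripper's body (76 mm by 85 mm) begins 54 mm behind the grasp point. The pads swing forward as they close: fully open they stand 13 mm farther back than shut.
Start: joints at [-1.202, 0.599, -0.003, 1.599, 0.002, 0.943, -0.08], TCP at [0.313, 0.654, 0.231] pointing down, gripper open.
Joint ranges: [-2.57, 2.57], [-0.35, 1.97], [-1.29, 1.29], [0.11, 2.56], [-1.05, 4.19], [0.11, 1.86], [-2.63, 2.63]. Speed limits (rad/s): [2.22, 2.22, 3.01, 3.01, 3.14, 3.14, 3.14].

### API

Orientations are given as a unit quaternion [x, y, z, w].
In Python, from station import robot, imaging gives the robot as it stands.
- The arm moves only by the tool servo_tool, never from a script. Its argument "targets" is a list of rows, each a list of 4 numbers: the shift along the tool's x, y, z as a fraction of full scale, then the turn about the tool's z as a fraction of full scale. In form: [[tx, ty, tz, twist], ...]. A call has 1 to 5 rows; each row shifts and turns the commanded pose from where the row before left it, along the tool's axes as they then stand; what a row does not reach is not made up. Full scale, the value 1, is 0.15 m for a shift and 60 degrees for a turn. A row lasts 1/8 s, in which the tool goes at most 62.5 mm and 10.7 degrees, less where a joint would pass 70% of its speed; a pose out of reach is approached as far as the arm can. A call with a number of a shift or a turn outside -1 to 1 is refused whole. A call with a gripper value outside its range is refused whole. "hand" is the closure, from -1 (fully open) to 1 (shut), set as the call begins (left out, the last holds). The fingers move at their own pace and stop on an object; "grip_force" is the grip in N (left out, the last holds). Time passes only in rows, so rows that do not move let the fingers close. It gives the time, the measured TCP pose, the force, the opening and the grip force at its end, in the units of the state.
- robot.get_state(): the state, without advancing time (a new reading comes with each control period).
- imaging.read_camera(name): name is "scene" or "top" or "wrist"; returns a dict with "color" (384x512x3 uint8, red, green, blue), "fov_y" (degrees; the focal length in pixels is half the picture's height over the tangent of half this angle, whatever the lens; pixels are square), "cx", "cy" (the principal point, pixels), "rvec" (rotation vector, rad) and "tvec" (3), from world to camera coordinates, as OpenCV has them. Camera axes: x right, y down, z forward; pixel columns grow to the right and rows downward; lengths in m; the calibration is good to about 2 mm. A picture is of the moment at which its call begins. There is no depth.
- robot.hand_in(): hands the job in; it is judged then, once.
Trained networks look in the newest picture that a camera, given by its name, has taken for a name from the list of things; names that differ only in an ending like _2 or _b are one class to them, and where a whole thing is asked for, a point or a joint stands for the part that bears it (a point fixed in the world has none). Each returns a list of dicts, best first, with "score" (0 to 1); they miss things now and then, are a little off and sometimes report something else, mostly with a low value. They report only what shows in the picture. A call takes as long as a camera call. They do not tell look-alikes from the thing itself.
- imaging.cut_out(thing, camera): "mask" (384x512 bool, what is visible of it) and "extent" ([left, top, right, bottom] in pixels, round what is visible of it).
- imaging.tip_of(thing, camera): "pixel" ([column, row] in pixels: a listed point, or the origin of a listed thing).
The state is a dict: "clock": time; "joint_positions": joint angles; "joint_velocities": joint speeds; "joint_efforts": joint torques, N m; "position": TCP position; "orientation": TCP orientation; "contact_force": force on the tool from outside, world axes, zero at the start; "ft_torque": the same for the moment, N m; "opening": opening from 0.0 (shut) to 1.0 (fully open); "grip_force": force on a finger pad.
Only numpy, scipy, OpenCV 4.12 (cv2) and the standard library are available. Lean on these libraries where they do the work, as an engineer would, in place of code of your own. Each camera call takes 0.05 s, during which the arm holds its last target. There are 200 camera calls.

## Working session

There is one attempt and no reset: what is moved stays moved. The work goes in short steps, Python scripts to look and compute and a tool call to move; the robot and the scene stay as the last step left them, time stands still between calls to the robot, and variables do not carry over. Pictures are saved under pics/ and viewed, at most 12 in all, crops included, and the job is handed in when it is done.

Besides the shell and the picture viewer there is one more tool, called after ">>>" as name(argument=value, ...), one argument or row to a line, values as JSON. servo_tool: Moves the arm, as the interface text tells. Shift numbers are shares of 0.15 m and turn numbers shares of 60 degrees, none past 1 either way. Its arguments: {"type":"object","properties":{"targets":{"type":"array"},"hand":{"type":"number"},"grip_force":{"type":"number"}},"required":["targets"]}

```bash
mkdir -p pics; cat > h.py <<'E'
from station import robot, imaging
import numpy as np, cv2
def cam(n):
    c=imaging.read_camera(n); f=192/np.tan(np.radians(c['fov_y'])/2)
    K=np.array([[f,0,c['cx']],[0,f,c['cy']],[0,0,1]]); R=cv2.Rodrigues(np.array(c['rvec'],float))[0]
    return c['color'],K,R,np.array(c['tvec'],float).ravel()
def at_z(px,z,C):
    _,K,R,t=C; o=-R.T@t; d=R.T@np.linalg.inv(K)@np.array([px[0],px[1],1.]); return o+d*(z-o[2])/d[2]
def proj(p,C):
    _,K,R,t=C; q=K@(R@np.asarray(p,float)+t); return q[:2]/q[2]
def ray(px,C):
    _,K,R,t=C; d=R.T@np.linalg.inv(K)@np.array([px[0],px[1],1.]); return -R.T@t,d/np.linalg.norm(d)
def tri(a,A,b,B):
    M=np.zeros((3,3));v=np.zeros(3)
    for p,C in((a,A),(b,B)):
        o,d=ray(p,C);P=np.eye(3)-np.outer(d,d);M+=P;v+=P@o
    return np.linalg.solve(M,v)
def save(C,n): cv2.imwrite('pics/'+n+'.png',C[0][:,:,::-1])
E
python3 - <<'E'
from h import *
np.set_printoptions(precision=3,suppress=True)
for n in('scene','top'):
    C=cam(n);save(C,n+'0');print(n,'cam at',-C[2].T@C[3])
    for th,z in(('big_crown',.146),('slim_crown',.136),('hung_crown',.175),('rail_mid',.165),('rail',0),('tray_orange',0),('tray_grey',0),('jar',0),('torch',0),('spray',0),('tub',0),('whistle',0.004),('mouthpiece',0)):
        for r in imaging.tip_of(th,n)[:2]: print(th,round(r['score'],2),np.round(r['pixel']),at_z(r['pixel'],z,C))
print(robot.get_state())
E
python3 -c "
import cv2,numpy as np
"
```

```text
scene cam at [ 1.27  -0.649  0.865]
big_crown 0.58 [355. 197.] [0.842 0.168 0.146]
big_crown 0.33 [134. 187.] [ 0.358 -0.279  0.146]
slim_crown 0.97 [134. 187.] [ 0.346 -0.273  0.136]
hung_crown 0.64 [278. 174.] [0.634 0.057 0.175]
rail_mid 0.61 [262. 186.] [ 0.636 -0.01   0.165]
tray_orange 0.81 [276. 163.] [0.414 0.286 0.   ]
tray_grey 0.68 [141. 230.] [ 0.386 -0.3    0.   ]
tray_grey 0.17 [143. 217.] [ 0.337 -0.263  0.   ]
jar 0.59 [322. 180.] [0.609 0.33  0.   ]
jar 0.59 [206. 202.] [ 0.417 -0.064  0.   ]
spray 0.67 [207. 200.] [ 0.41  -0.055  0.   ]
spray 0.47 [274. 206.] [0.594 0.093 0.   ]
tub 0.59 [166. 299.] [ 0.66  -0.386  0.   ]
whistle 0.28 [262. 182.] [0.475 0.153 0.004]
mouthpiece 0.51 [258. 225.] [ 0.623 -0.014  0.   ]
top cam at [ 0.513 -0.037  1.209]
big_crown 0.94 [175.  91.] [0.834 0.175 0.146]
big_crown 0.73 [116. 266.] [0.405 0.319 0.146]
slim_crown 0.85 [360. 287.] [ 0.346 -0.274  0.136]
hung_crown 0.91 [229. 168.] [0.638 0.039 0.175]
rail_mid 0.93 [243. 170.] [0.633 0.007 0.165]
tray_orange 0.58 [144. 262.] [0.401 0.29  0.   ]
tray_grey 0.72 [358. 266.] [ 0.383
[... 242 characters left out ...]
 0.65 [270. 250.] [ 0.429 -0.058  0.   ]
tub 0.85 [388. 161.] [ 0.672 -0.39   0.   ]
whistle 0.71 [390. 265.] [ 0.384 -0.387  0.004]
mouthpiece 0.63 [260. 176.] [ 0.636 -0.033  0.   ]
{'clock': 1.4, 'joint_positions': array([-1.202,  0.599, -0.002,  1.599,  0.002,  0.943, -0.08 ]), 'joint_velocities': array([-0.001, -0.001, -0.   , -0.001,  0.001, -0.   , -0.   ]), 'joint_efforts': array([  0.   , -77.622,   1.564, -25.837,   0.012,   0.002,  -0.   ]), 'position': array([0.313, 0.654, 0.231]), 'orientation': array([ 0.221,  0.975, -0.   ,  0.   ]), 'contact_force': array([-0.516,  0.081,  0.62 ]), 'ft_torque': array([-0.005, -0.016, -0.032]), 'grip_force': 0.0, 'opening': 0.9992696405760583}
```

View pics/top0.png

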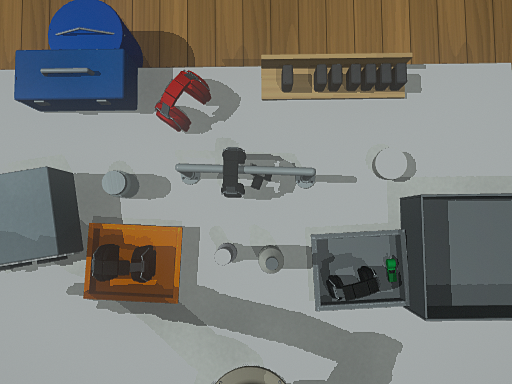

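View pics/scene0.png

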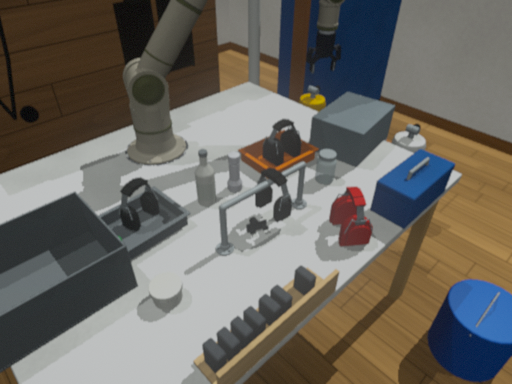

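The top view shows the big pair in the orange tray (~125,264), the slim pair in the grey tray (~352,285), and the whistle (391,268). The bar runs (180,167)–(312,172), with the hung pair at (233,172) on the left (+y) part. So big goes to the −y side and slim to the +y side. The red pair at (182,100) is a decoy.

```bash
python3 - <<'E'
from h import *
np.set_printoptions(precision=3,suppress=True)
C=cam('top')
for th in('rail','hung','slim','big'):
    for r in imaging.cut_out(th,'top')[:3]:
        m=r['mask'];print(th,round(r['score'],2),np.round(r['extent']),m.sum(),cv2.minAreaRect(np.argwhere(m)[:,::-1].astype(np.float32)))
        if th=='rail' and m.sum()>300:
            # top edge of the bar, per column
            cols=[c for c in range(512) if m[:,c].sum()>3]
            top=np.array([(c,np.argmax(m[:,c])) for c in cols if not 218<c<250],float)
            l=cv2.fitLine(top.astype(np.float32),cv2.DIST_HUBER,0,.01,.01).ravel();print(cols[0],cols[-1],l)
            for c in(cols[0],cols[-1]): print(at_z((c,l[3]+(c-l[2])*l[1]/l[0]+4),.165,C))
C2=C[0].copy()
S=cam('scene')
z=[];
b=cv2.resize(C[0][215:325,70:420],None,fx=2.2,fy=2.2,interpolation=cv2.INTER_CUBIC);b2=cv2.resize(C[0][135:215,160:330],None,fx=4.5,fy=4.5,interpolation=cv2.INTER_CUBIC)[:, :770]
cv2.imwrite('pics/c1.png',np.vstack([b[:, :770],np.pad(b2,((0,0),(0,770-b2.shape[1]),(0,0)))])[:600,:,::-1])
E
```

```text
rail 0.57 [176. 161. 319. 185.] 1412 ((245.90518188476562, 174.35671997070312), (140.08424377441406, 21.332942962646484), 1.0139787197113037)
177 315 [  1.      0.026 249.742 165.808]
[0.64  0.166 0.165]
[ 0.627 -0.167  0.165]
hung 0.66 [223. 148. 247. 195.] 881 ((232.5, 172.5), (49.0, 23.0), 90.0)
slim 0.93 [326. 266. 379. 301.] 1032 ((352.8154296875, 284.3230895996094), (28.592092514038086, 50.3431282043457), 74.74488067626953)
big 0.98 [ 92. 246. 158. 283.] 1872 ((123.0027084350586, 262.90289306640625), (64.08638763427734, 37.29117202758789), 1.5911403894424438)
big 0.59 [153.  70. 208. 133.] 1683 ((182.86984252929688, 100.0731201171875), (40.941917419433594, 57.420169830322266), 34.114471435546875)
```

View pics/c1.png

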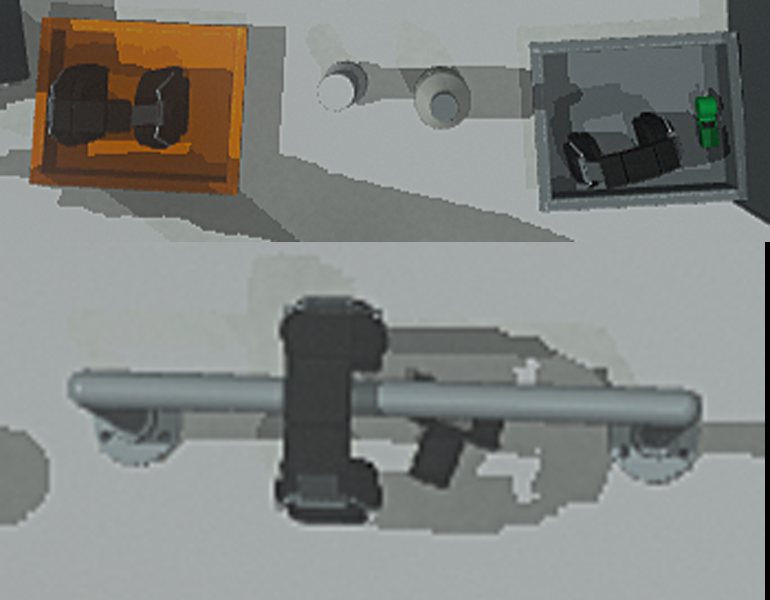

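The crop agrees: the bar is clear from about −0.15 to 0.007 (157 mm) and from 0.067 to 0.15. I'll go above the big pair first.

```bash
cat >> h.py <<'E'
def plan(tgt,phi_deg,n=None):
    s=robot.get_state();p=np.array(s['position']);q=s['orientation']
    from scipy.spatial.transform import Rotation as Ro
    y=Ro.from_quat(q).as_matrix()[:,1];phi=np.degrees(np.arctan2(y[1],y[0]))
    dphi=(phi_deg-phi+90)%180-90 if n is None or n>0 else phi_deg-phi
    d=np.array(tgt)-p; k=abs(n) if n else max(int(np.ceil(max(np.linalg.norm(d)/.058,abs(dphi)/10.2))),1)
    print('now',p.round(4),round(phi,1),'t',round(s['clock'],2),'dphi',round(dphi,1),'j7',s['joint_positions'][6].round(2),'tilt',Ro.from_quat(q).as_matrix()[:,2].round(3))
    for i in range(k):
        a=np.radians(phi+dphi*i/k);v=d/k/.15
        print([round(float(x),3) for x in(-np.sin(a)*v[0]+np.cos(a)*v[1],np.cos(a)*v[0]+np.sin(a)*v[1],-v[2],-dphi/k/60)])
E
python3 -c "
from h import *
plan((.405,.31,.30),0)"
```

```text
now [0.3126 0.6541 0.2313] 64.5 t 1.7 dphi -64.5 j7 -0.08 tilt [ 0. -0. -1.]
[-0.221, -0.258, -0.065, 0.153]
[-0.259, -0.219, -0.065, 0.153]
[-0.291, -0.175, -0.065, 0.153]
[-0.315, -0.126, -0.065, 0.153]
[-0.331, -0.074, -0.065, 0.153]
[-0.339, -0.02, -0.065, 0.153]
[-0.338, 0.034, -0.065, 0.153]
```

>>> servo_tool(
  targets=[
    [-0.22,-0.26,-0.065,0.153],
    [-0.26,-0.22,-0.065,0.153],
    [-0.29,-0.175,-0.065,0.153],
    [-0.315,-0.125,-0.065,0.153],
    [-0.33,-0.075,-0.065,0.153],
  ],
  hand=-0.4,
  grip_force=40,
)

```text
clock: 2.33
position: [0.3788, 0.4066, 0.2806]
orientation: [0.586, 0.81, 0.0, -0.0]
contact_force: [-0.2, 0.0, 0.7]
opening: 0.701
grip_force: 0.0
```

>>> servo_tool(
  targets=[
    [-0.34,-0.02,-0.065,0.153],
    [-0.34,0.035,-0.065,0.153],
    [0,0,0,0],
    [0,0,0,0],
  ],
)

```text
clock: 2.82
position: [0.4052, 0.3102, 0.2998]
orientation: [0.705, 0.709, 0.0, -0.0]
contact_force: [0.0, 0.1, -0.3]
opening: 0.7
grip_force: 0.0
```

```bash
python3 - <<'E'
from h import *
np.set_printoptions(precision=3,suppress=True)
C=cam('wrist');save(C,'w1');plan((.405,.31,.3),0)
print(-C[2].T@C[3],C[2][2])
for r in imaging.tip_of('big_crown','wrist'): print(r['score'],r['pixel'],at_z(r['pixel'],.146,C))
for r in imaging.cut_out('big','wrist')[:1]:print(r['extent'],cv2.minAreaRect(np.argwhere(r['mask'])[:,::-1].astype(np.float32)))
E
```

```text
now [0.405 0.311 0.299] 0.3 t 2.88 dphi -0.3 j7 -0.62 tilt [ 0.     0.001 -1.   ]
[-0.004, 0.0, -0.003, 0.006]
[0.404 0.386 0.443] [ 0.003 -0.3   -0.954]
0.73 [256.3, 154.3] [0.402 0.324 0.146]
[210.9, 65.7, 305.9, 211.4] ((258.92425537109375, 138.25099182128906), (90.10281372070312, 144.0716094970703), 1.1573330163955688)
```

View pics/w1.png

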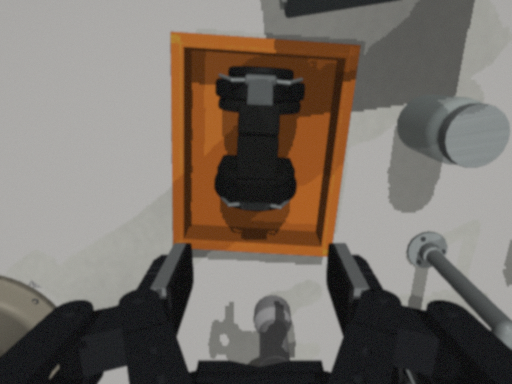

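The wrist view shows the big pair with its pad centred around (258,140) and cups at (260,88) and (257,182). It is nearly aligned with the tool.

```bash
python3 - <<'E'
from h import *
np.set_printoptions(precision=3,suppress=True)
C=cam('wrist')
a=at_z((260,85),.108,C);b=at_z((257,182),.108,C);print(a,b,(a+b)/2)
for px in((238,140),(279,140)):print(at_z(px,.164,C))
for y in(.31,.32,.33):
    for dy in(-.018,.018): print(y,dy,proj((.404,y+dy,.164),C),proj((.404,y+dy*4.1,.0),C))
im=cv2.convertScaleAbs(cv2.resize(C[0][55:225,195:320],None,fx=4,fy=3.5*4/3.5,interpolation=cv2.INTER_CUBIC)[:600],alpha=3)
cv2.imwrite('pics/w1c.png',im[:,:,::-1])
E
```

```text
[0.405 0.382 0.108] [0.402 0.288 0.108] [0.404 0.335 0.108]
[0.387 0.34  0.164]
[0.42  0.34  0.164]
0.31 -0.018 [258.49  196.585] [258.493 196.712]
0.31 0.018 [258.699 154.849] [259.068  82.161]
0.32 -0.018 [258.546 185.304] [258.529 189.644]
0.32 0.018 [258.76  142.682] [259.112  73.522]
0.33 -0.018 [258.604 173.787] [258.565 182.484]
0.33 0.018 [258.822 130.249] [259.156  64.758]
```

```bash
python3 -c "
import cv2;i=cv2.imread('pics/w1c.png');print(i.shape)"
```

```text
(600, 500, 3)
```

View pics/w1c.png

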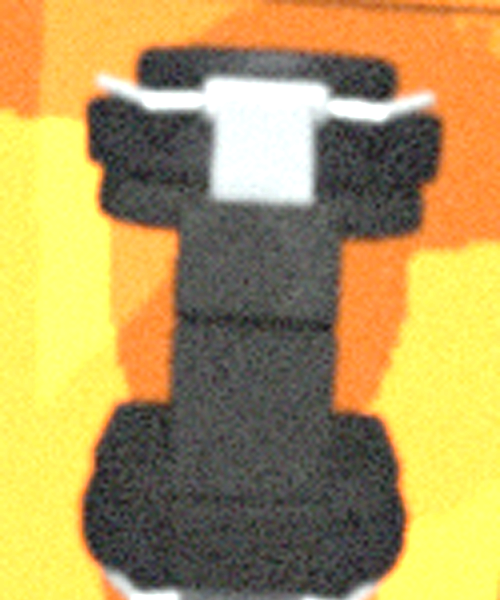

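The enlarged pad spans rows 135–179, which puts its centre at about (0.4035, 0.326) with yaw −1.8°.

```bash
python3 -c "
from h import *
plan((.4035,.326,.149),-1.8,5)"
```

```text
now [0.4049 0.3105 0.2991] 0.3 t 3.02 dphi -2.1 j7 -0.62 tilt [-0. -0. -1.]
[0.021, -0.002, 0.2, 0.007]
[0.021, -0.002, 0.2, 0.007]
[0.021, -0.002, 0.2, 0.007]
[0.021, -0.002, 0.2, 0.007]
[0.021, -0.002, 0.2, 0.007]
```

>>> servo_tool(
  targets=[
    [0.05,-0.005,0.15,0.017],
    [0.05,-0.005,0.2,0.017],
    [0.003,0,0.25,0],
    [0,0,0.25,0],
    [0,0,0.15,0],
  ],
)

```text
clock: 3.65
position: [0.4031, 0.3253, 0.1474]
orientation: [0.718, 0.696, -0.001, 0.0]
contact_force: [-0.1, -0.2, -0.2]
opening: 0.701
grip_force: 0.0
```

>>> servo_tool(
  targets=[
    [0,0,0,0],
    [0,0,0,0],
    [0,0,0,0],
    [0,0,0,0],
  ],
  hand=1,
  grip_force=50,
)

```text
clock: 4.15
position: [0.404, 0.3252, 0.1502]
orientation: [0.718, 0.696, 0.001, -0.0]
contact_force: [1.1, -0.1, -2.7]
opening: 0.379
grip_force: 52.6
```

>>> servo_tool(
  targets=[
    [0,0,-0.1,0],
    [0,0,-0.25,0],
    [0,0,-0.35,0],
    [0,0,-0.35,0],
    [0,0,-0.35,0],
  ],
)

```text
clock: 4.78
position: [0.4036, 0.3242, 0.3625]
orientation: [0.719, 0.695, 0.0, 0.0]
contact_force: [0.1, 0.9, -3.4]
opening: 0.385
grip_force: 52.6
```

>>> servo_tool(
  targets=[
    [0,0,-0.3,0],
    [0,0,-0.1,0],
  ],
)

```text
clock: 5.03
position: [0.4044, 0.3247, 0.4231]
orientation: [0.719, 0.695, 0.003, -0.0]
contact_force: [-0.1, 0.8, -4.5]
opening: 0.38
grip_force: 52.6
```

```bash
python3 -c "
from h import *
s=robot.get_state();print(s['joint_positions'].round(2),s['opening'],s['contact_force'])
plan((.6306,-.0745,.42),87.8,-10)"
```

```text
[-1.11  0.17  0.39  1.82 -0.07  1.16 -0.73] 0.3799473038543934 [-0.10440811  0.83527063 -4.53742674]
now [0.4044 0.3247 0.4231] -1.9 t 5.03 dphi 89.7 j7 -0.73 tilt [ 0.003  0.004 -1.   ]
[-0.261, 0.159, 0.002, -0.149]
[-0.283, 0.117, 0.002, -0.149]
[-0.297, 0.071, 0.002, -0.149]
[-0.305, 0.024, 0.002, -0.149]
[-0.305, -0.024, 0.002, -0.149]
[-0.298, -0.071, 0.002, -0.149]
[-0.283, -0.117, 0.002, -0.149]
[-0.261, -0.159, 0.002, -0.149]
[-0.233, -0.198, 0.002, -0.149]
[-0.199, -0.232, 0.002, -0.149]
```

>>> servo_tool(
  targets=[
    [-0.26,0.16,0,-0.149],
    [-0.28,0.12,0,-0.149],
    [-0.3,0.07,0,-0.149],
    [-0.305,0.025,0,-0.149],
    [-0.305,-0.025,0,-0.149],
  ],
)

```text
clock: 5.65
position: [0.5172, 0.1238, 0.4188]
orientation: [0.398, 0.918, -0.001, -0.001]
contact_force: [0.8, 0.5, -3.3]
opening: 0.38
grip_force: 52.6
```

>>> servo_tool(
  targets=[
    [-0.3,-0.07,0,-0.149],
    [-0.28,-0.12,0,-0.149],
    [-0.26,-0.16,0,-0.149],
    [-0.23,-0.2,0,-0.149],
    [-0.2,-0.23,0,-0.149],
  ],
)

```text
clock: 6.28
position: [0.6288, -0.0759, 0.4185]
orientation: [0.019, 1.0, 0.0, -0.001]
contact_force: [0.2, 1.3, -3.5]
opening: 0.379
grip_force: 52.6
```

>>> servo_tool(
  targets=[
    [0,0,0,0],
    [0,0,0,0],
    [0,0,0,0],
  ],
)

```text
clock: 6.65
position: [0.6285, -0.0733, 0.4192]
orientation: [0.021, 1.0, 0.0, -0.0]
contact_force: [-0.8, -0.3, -3.2]
opening: 0.387
grip_force: 52.6
```

```bash
python3 - <<'E'
from h import *
np.set_printoptions(precision=3,suppress=True)
plan((.6306,-.0745,.345),87.8)
W=cam('wrist');T=cam('top')
for n,C in(('wrist',W),('top',T)):
    for th,z in(('hung_crown',.175),('rail_mid',.165),('big_crown',.41)):
        for r in imaging.tip_of(th,n)[:1]: print(n,th,round(r['score'],2),np.round(r['pixel']),at_z(r['pixel'],z,C))
cv2.imwrite('pics/w2.png',np.hstack([cv2.resize(W[0],(400,300)),cv2.resize(T[0][100:292,120:376],(400,300))])[:,:,::-1])
E
```

```text
now [ 0.628 -0.073  0.419] 87.6 t 6.65 dphi 0.2 j7 1.69 tilt [-0.001  0.001 -1.   ]
[-0.007, -0.004, 0.247, -0.002]
[-0.007, -0.004, 0.247, -0.002]
wrist hung_crown 0.55 [356. 153.] [0.635 0.034 0.175]
wrist rail_mid 0.91 [323. 152.] [ 0.634 -0.     0.165]
wrist big_crown 0.88 [438. 288.] [0.655 0.015 0.41 ]
top hung_crown 0.56 [231. 169.] [0.635 0.035 0.175]
top big_crown 0.92 [175.  92.] [0.753 0.123 0.41 ]
```

View pics/w2.png

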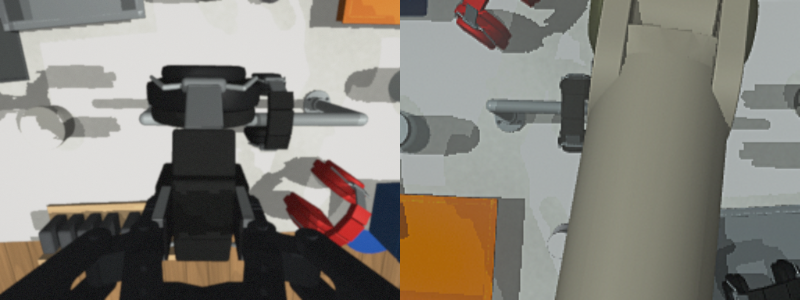

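The big pair hangs upright in the gripper, straddling the bar line. The wrist tips put rail_mid at (.634, 0) and hung at y .034. I'll descend to just above the bar.

>>> servo_tool(
  targets=[
    [-0.02,-0.012,0.2,0],
    [0,0,0.3,0],
    [0,0,0.35,0],
    [0,0,0.3,0],
    [0,0,0.25,0],
  ],
)

```text
clock: 7.68
position: [0.6317, -0.0764, 0.2078]
orientation: [0.021, 1.0, -0.0, -0.0]
contact_force: [0.6, -0.1, -2.3]
opening: 0.383
grip_force: 52.5
```

>>> servo_tool(
  targets=[
    [0,0,0.06,0],
    [0,0,0.03,0],
    [0,0,0.015,0],
    [0,0,0,0],
  ],
)

```text
clock: 8.18
position: [0.6325, -0.0766, 0.1949]
orientation: [0.021, 1.0, 0.0, 0.001]
contact_force: [0.0, -0.1, -3.6]
opening: 0.384
grip_force: 52.5
```

>>> servo_tool(
  targets=[
    [0.005,0,0.03,0],
    [0,0,0.03,0],
    [0,0,0.02,0],
    [0,0,0,0],
  ],
)

```text
clock: 8.68
position: [0.631, -0.0765, 0.1814]
orientation: [0.021, 1.0, -0.0, -0.0]
contact_force: [0.9, 0.0, -2.8]
opening: 0.384
grip_force: 52.6
```

>>> servo_tool(
  targets=[
    [0,0,0.01,0],
    [0,0,0.01,0],
    [0,0,0,0],
    [0,0,0,0],
  ],
)

```text
clock: 9.18
position: [0.6312, -0.0766, 0.1789]
orientation: [0.021, 1.0, -0.0, 0.0]
contact_force: [0.1, 0.6, -2.9]
opening: 0.387
grip_force: 52.6
```

>>> servo_tool(
  targets=[
    [0,0,0.01,0],
    [0,0,0,0],
    [0,0,0,0],
  ],
)

```text
clock: 9.55
position: [0.6313, -0.0766, 0.1782]
orientation: [0.021, 1.0, 0.0, 0.0]
contact_force: [-2.3, 0.4, 5.3]
opening: 0.382
grip_force: 53.6
```

```bash
python3 - <<'E'
from h import *
W=cam('wrist');S=cam('scene')
b=cv2.resize(S[0][130:270,190:360],None,fx=2.3,fy=2.3)
c=np.zeros((322,391+429,3),np.uint8);c[:,:391]=b;c[:,391:]=cv2.resize(W[0],(429,322));cv2.imwrite('pics/w3.png',cv2.resize(c,(800,314))[:,:,::-1])
E
```

```text
(no output)
```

View pics/w3.png

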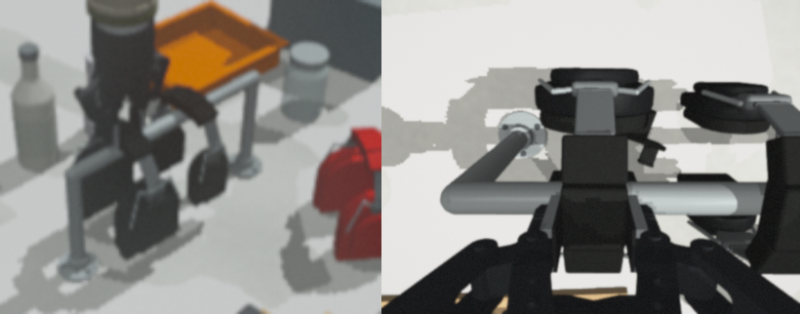

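Contact is made (vertical force went from −3 to +5 N), and the pair straddles the bar clear of both the hung pair and the post. Releasing.

>>> servo_tool(
  targets=[
    [0,0,0,0],
    [0,0,0,0],
    [0,0,0,0],
  ],
  hand=0,
)

```text
clock: 10.02
position: [0.6312, -0.0766, 0.1773]
orientation: [0.021, 1.0, -0.0, 0.0]
contact_force: [-0.2, -0.6, 0.2]
opening: 0.498
grip_force: 0.0
```

>>> servo_tool(
  targets=[
    [0,0,0,0],
    [0,0,-0.05,0],
    [0,0,-0.15,0],
    [0,0,-0.3,0],
    [0,0,-0.3,0],
  ],
  hand=-0.3,
)

```text
clock: 10.65
position: [0.631, -0.0766, 0.2989]
orientation: [0.021, 1.0, -0.0, -0.0]
contact_force: [0.4, 0.4, -0.9]
opening: 0.65
grip_force: 0.0
```

```bash
python3 - <<'E'
from h import *
np.set_printoptions(precision=3,suppress=True)
C=cam('wrist');save(C,'w4')
for th,z in(('hung_crown',.175),('rail_mid',.165),('big_crown',.175)):
    for r in imaging.tip_of(th,'wrist')[:2]: print(th,round(r['score'],2),np.round(r['pixel']),at_z(r['pixel'],z,C))
plan((.345,-.27,.32),0)
E
```

```text
hung_crown 0.87 [401. 180.] [0.635 0.035 0.175]
rail_mid 0.83 [354. 177.] [0.634 0.    0.165]
rail_mid 0.45 [401. 178.] [0.637 0.039 0.165]
big_crown 0.92 [259. 181.] [ 0.631 -0.078  0.175]
big_crown 0.76 [505. 350.] [0.808 0.147 0.175]
now [ 0.631 -0.077  0.298] 87.6 t 10.85 dphi -87.6 j7 1.74 tilt [ 0.002  0.    -1.   ]
[0.206, -0.152, -0.016, 0.162]
[0.177, -0.185, -0.016, 0.162]
[0.143, -0.212, -0.016, 0.162]
[0.106, -0.233, -0.016, 0.162]
[0.065, -0.248, -0.016, 0.162]
[0.022, -0.255, -0.016, 0.162]
[-0.022, -0.255, -0.016, 0.162]
[-0.064, -0.248, -0.016, 0.162]
[-0.105, -0.233, -0.016, 0.162]
```

View pics/w4.png

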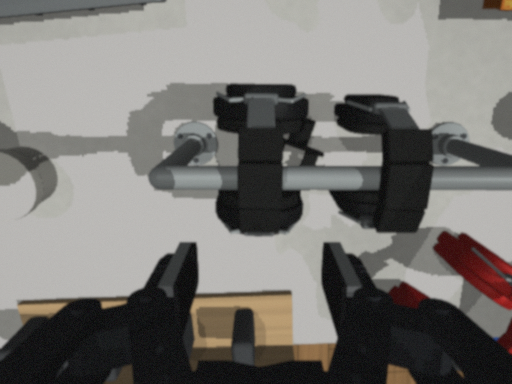

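The big pair rests on the bar at (.631, −.078), level and clear of the others. Next, the slim pair.

```bash
python3 -c "
from h import *
plan((.352,-.285,.30),16,-8)"
```

```text
now [ 0.6314 -0.0766  0.2985] 87.6 t 10.85 dphi -71.6 j7 1.74 tilt [ 0.002  0.    -1.   ]
[0.225, -0.183, -0.001, 0.149]
[0.194, -0.216, -0.001, 0.149]
[0.158, -0.244, -0.001, 0.149]
[0.118, -0.265, -0.001, 0.149]
[0.076, -0.28, -0.001, 0.149]
[0.031, -0.289, -0.001, 0.149]
[-0.014, -0.29, -0.001, 0.149]
[-0.059, -0.284, -0.001, 0.149]
```

>>> servo_tool(
  targets=[
    [0.225,-0.183,0,0.149],
    [0.195,-0.215,0,0.149],
    [0.158,-0.244,0,0.149],
    [0.118,-0.265,0,0.149],
    [0.076,-0.28,0,0.149],
  ],
)

```text
clock: 11.48
position: [0.4547, -0.2069, 0.2964]
orientation: [0.402, 0.916, -0.0, -0.001]
contact_force: [-0.2, -1.2, 0.7]
opening: 0.652
grip_force: 0.0
```

>>> servo_tool(
  targets=[
    [0.03,-0.29,0,0.149],
    [-0.015,-0.29,0,0.149],
    [-0.06,-0.285,0,0.149],
    [0,0,0,0],
    [0,0,0,0],
  ],
)

```text
clock: 12.1
position: [0.352, -0.2846, 0.2968]
orientation: [0.601, 0.799, -0.0, -0.0]
contact_force: [-0.5, 0.3, -0.3]
opening: 0.65
grip_force: 0.0
```

```bash
python3 - <<'E'
from h import *
np.set_printoptions(precision=3,suppress=True)
C=cam('wrist');save(C,'w5');plan((.346,-.274,.3),16)
for r in imaging.tip_of('slim_crown','wrist'): print(r['score'],r['pixel'],at_z(r['pixel'],.136,C))
for r in imaging.cut_out('slim','wrist')[:1]:print(r['extent'],cv2.minAreaRect(np.argwhere(r['mask'])[:,::-1].astype(np.float32)))
print(proj((.346,-.274,.154),C))
x0,y0=160,50
im=cv2.convertScaleAbs(cv2.resize(C[0][y0:y0+200,x0:x0+200],None,fx=3,fy=3,interpolation=cv2.INTER_CUBIC),alpha=3)
cv2.imwrite('pics/w5c.png',im[:,:,::-1])
E
```

```text
now [ 0.352 -0.284  0.297] 16.2 t 12.15 dphi -0.2 j7 1.11 tilt [-0.001  0.    -1.   ]
[0.079, -0.022, -0.021, 0.003]
0.93 [252.9, 155.6] [ 0.343 -0.275  0.136]
[227.8, 84.5, 281.8, 201.7] ((255.5, 142.5), (121.0, 55.0), 90.0)
[256.709 159.593]
```

View pics/w5c.png

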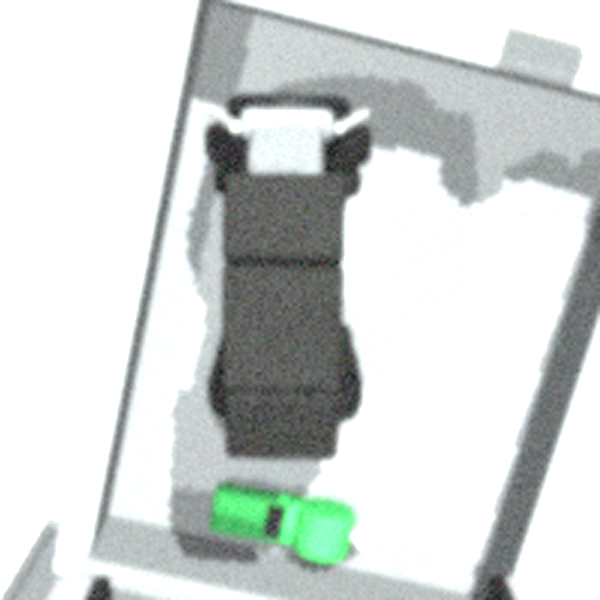

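The slim pad spans image rows 137–180 and columns 235–274, and is aligned with the tool.

```bash
python3 - <<'E'
from h import *
np.set_printoptions(precision=4,suppress=True)
C=cam('wrist');a=at_z((254.7,137.3),.154,C);b=at_z((254.7,180),.154,C);m=(a+b)/2;print(a,b,m,np.linalg.norm(a-b))
plan((m[0],m[1],.139),16.2,5)
E
```

```text
[ 0.3397 -0.2563  0.154 ] [ 0.3498 -0.2916  0.154 ] [ 0.3448 -0.274   0.154 ] 0.03672433879377435
now [ 0.3525 -0.2845  0.297 ] 16.2 t 12.3 dphi 0.0 j7 1.11 tilt [-0.001  0.    -1.   ]
[0.016, -0.006, 0.211, -0.0]
[0.016, -0.006, 0.211, -0.0]
[0.016, -0.006, 0.211, -0.0]
[0.016, -0.006, 0.211, -0.0]
[0.016, -0.006, 0.211, -0.0]
```

>>> servo_tool(
  targets=[
    [0.04,-0.015,0.15,0],
    [0.04,-0.015,0.25,0],
    [0,0,0.25,0],
    [0,0,0.25,0],
    [0,0,0.155,0],
  ],
)

```text
clock: 12.92
position: [0.3442, -0.2742, 0.1373]
orientation: [0.601, 0.799, -0.0, -0.001]
contact_force: [1.2, -0.5, -0.5]
opening: 0.649
grip_force: 0.0
```

>>> servo_tool(
  targets=[
    [0,0,0,0],
    [0,0,0,0],
    [0,0,0,0],
    [0,0,0,0],
  ],
  hand=1,
  grip_force=50,
)

```text
clock: 13.42
position: [0.3446, -0.2748, 0.1397]
orientation: [0.601, 0.799, 0.0, 0.001]
contact_force: [0.1, -0.6, -1.7]
opening: 0.388
grip_force: 49.8
```

>>> servo_tool(
  targets=[
    [0,0,-0.1,0],
    [0,0,-0.25,0],
    [0,0,-0.35,0],
    [0,0,-0.35,0],
    [0,0,-0.35,0],
  ],
)

```text
clock: 14.05
position: [0.3436, -0.2747, 0.3509]
orientation: [0.602, 0.799, 0.0, 0.0]
contact_force: [1.1, -0.2, -1.2]
opening: 0.386
grip_force: 50.1
```

>>> servo_tool(
  targets=[
    [0,0,-0.3,0],
    [0,0,-0.15,0],
  ],
)

```text
clock: 14.3
position: [0.3441, -0.2752, 0.419]
orientation: [0.601, 0.799, 0.001, 0.002]
contact_force: [0.2, -0.7, -1.9]
opening: 0.389
grip_force: 50.2
```

```bash
python3 -c "
from h import *
plan((.638,.108,.42),87.7,-10)"
```

```text
now [ 0.3441 -0.2752  0.419 ] 16.1 t 14.3 dphi 71.6 j7 0.89 tilt [ 0.004 -0.    -1.   ]
[0.191, 0.259, -0.001, -0.119]
[0.158, 0.281, -0.001, -0.119]
[0.121, 0.298, -0.001, -0.119]
[0.083, 0.311, -0.001, -0.119]
[0.044, 0.319, -0.001, -0.119]
[0.004, 0.322, -0.001, -0.119]
[-0.037, 0.32, -0.001, -0.119]
[-0.076, 0.313, -0.001, -0.119]
[-0.115, 0.301, -0.001, -0.119]
[-0.151, 0.284, -0.001, -0.119]
```

>>> servo_tool(
  targets=[
    [0.19,0.26,0,-0.119],
    [0.158,0.28,0,-0.119],
    [0.12,0.298,0,-0.119],
    [0.083,0.311,0,-0.119],
    [0.044,0.319,0,-0.119],
  ],
)

```text
clock: 14.92
position: [0.4918, -0.0824, 0.4169]
orientation: [0.326, 0.945, 0.0, 0.0]
contact_force: [0.6, -0.4, -1.4]
opening: 0.379
grip_force: 50.3
```

>>> servo_tool(
  targets=[
    [0.004,0.322,0,-0.119],
    [-0.037,0.32,0,-0.119],
    [-0.076,0.313,0,-0.119],
    [-0.115,0.3,0,-0.119],
    [-0.15,0.284,0,-0.119],
  ],
)

```text
clock: 15.55
position: [0.6393, 0.1086, 0.4168]
orientation: [0.02, 1.0, -0.0, 0.0]
contact_force: [-0.0, -1.1, -1.6]
opening: 0.383
grip_force: 50.2
```

>>> servo_tool(
  targets=[
    [0,0,0,0],
    [0,0,0,0],
    [0,0,0,0],
  ],
)

```text
clock: 15.92
position: [0.6382, 0.106, 0.417]
orientation: [0.023, 1.0, -0.0, 0.0]
contact_force: [0.1, -0.9, -1.8]
opening: 0.384
grip_force: 50.2
```

```bash
python3 - <<'E'
from h import *
np.set_printoptions(precision=3,suppress=True)
plan((.638,.108,.345),87.8)
C=cam('wrist');save(C,'w6')
for th,z in(('hung_crown',.175),('rail_mid',.165),('big_crown',.175)):
    for r in imaging.tip_of(th,'wrist')[:2]: print(th,round(r['score'],2),np.round(r['pixel']),at_z(r['pixel'],z,C))
print('post axis expected px',proj((.640,.160,.165),C),proj((.640,.170,.165),C))
E
```

```text
now [0.638 0.106 0.417] 87.3 t 15.93 dphi 0.5 j7 1.44 tilt [ 0. -0. -1.]
[0.001, 0.007, 0.24, -0.004]
[0.001, 0.007, 0.24, -0.004]
hung_crown 0.73 [198. 151.] [0.634 0.035 0.175]
rail_mid 0.83 [168. 153.] [ 0.637 -0.002  0.165]
big_crown 0.87 [ 96. 154.] [ 0.633 -0.08   0.175]
post axis expected px [307.531 148.993] [316.203 148.588]
```

View pics/w6.png

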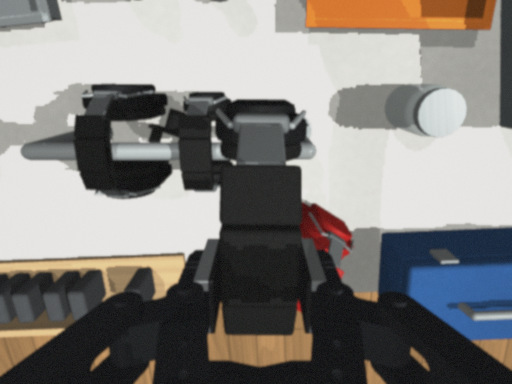

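The bar end is at column 316, as predicted, and hung is at y .035, so y = .108 is right. I'll descend in two stages.

>>> servo_tool(
  targets=[
    [0,0.012,0.15,-0.006],
    [0,0,0.2,0],
    [0,0,0.2,0],
    [0,0,0,0],
  ],
)

```text
clock: 16.62
position: [0.6377, 0.109, 0.3323]
orientation: [0.019, 1.0, -0.001, -0.002]
contact_force: [0.4, 0.5, -1.1]
opening: 0.38
grip_force: 50.2
```

```bash
python3 - <<'E'
from h import *
np.set_printoptions(precision=3,suppress=True)
plan((.638,.108,.2),87.8,5)
E
```

```text
now [0.638 0.109 0.332] 87.8 t 16.62 dphi 0.0 j7 1.47 tilt [-0.004 -0.001 -1.   ]
[-0.0, -0.001, 0.176, -0.0]
[-0.0, -0.001, 0.176, -0.0]
[-0.0, -0.001, 0.176, -0.0]
[-0.0, -0.001, 0.176, -0.0]
[-0.0, -0.001, 0.176, -0.0]
```

>>> servo_tool(
  targets=[
    [0,-0.004,0.17,0],
    [0,0,0.17,0],
    [0,0,0.17,0],
    [0,0,0.17,0],
    [0,0,0.15,0],
  ],
)

```text
clock: 17.25
position: [0.6398, 0.1086, 0.2105]
orientation: [0.019, 1.0, 0.0, 0.001]
contact_force: [-0.4, 0.1, -0.8]
opening: 0.384
grip_force: 50.3
```

>>> servo_tool(
  targets=[
    [0,0,0.06,0],
    [0,0,0.03,0],
    [0,0,0.01,0],
    [0,0,0,0],
  ],
)

```text
clock: 17.75
position: [0.6392, 0.1086, 0.1953]
orientation: [0.019, 1.0, 0.0, 0.0]
contact_force: [-0.2, -0.6, -1.2]
opening: 0.384
grip_force: 50.2
```

>>> servo_tool(
  targets=[
    [0,0,0.03,0],
    [0,0,0.03,0],
    [0,0,0.02,0],
    [0,0,0.01,0],
    [0,0,0,0],
  ],
)

```text
clock: 18.38
position: [0.6388, 0.1085, 0.1809]
orientation: [0.019, 1.0, -0.0, -0.0]
contact_force: [-0.3, -0.0, -0.6]
opening: 0.385
grip_force: 50.2
```

>>> servo_tool(
  targets=[
    [0,0,0.01,0],
    [0,0,0.01,0],
    [0,0,0,0],
    [0,0,0,0],
  ],
)

```text
clock: 18.88
position: [0.6389, 0.1086, 0.1781]
orientation: [0.019, 1.0, -0.0, 0.0]
contact_force: [-0.0, 0.4, -1.1]
opening: 0.385
grip_force: 50.2
```

>>> servo_tool(
  targets=[
    [0,0,0.007,0],
    [0,0,0,0],
    [0,0,0,0],
  ],
)

```text
clock: 19.25
position: [0.639, 0.1086, 0.1777]
orientation: [0.019, 1.0, 0.0, 0.0]
contact_force: [-2.1, 0.2, 5.7]
opening: 0.384
grip_force: 51.1
```

>>> servo_tool(
  targets=[
    [0,0,0,0],
    [0,0,0,0],
    [0,0,0,0],
  ],
  hand=-0.05,
)

```text
clock: 19.62
position: [0.6389, 0.1086, 0.1769]
orientation: [0.019, 1.0, -0.0, 0.0]
contact_force: [0.3, 0.6, 0.5]
opening: 0.525
grip_force: 0.0
```

>>> servo_tool(
  targets=[
    [0,0,-0.05,0],
    [0,0,-0.15,0],
    [0,0,-0.3,0],
    [0,0,-0.3,0],
    [0,0,0,0],
  ],
)

```text
clock: 20.25
position: [0.6406, 0.1084, 0.3013]
orientation: [0.019, 1.0, 0.001, 0.003]
contact_force: [-0.1, 0.3, -1.0]
opening: 0.524
grip_force: 0.0
```

```bash
python3 - <<'E'
from h import *
np.set_printoptions(precision=3,suppress=True)
W=cam('wrist');S=cam('scene')
for th in('hung_crown','slim_crown','big_crown'):
    for r in imaging.tip_of(th,'wrist')[:2]: print(th,round(r['score'],2),np.round(r['pixel']),at_z(r['pixel'],.175,W))
b=cv2.resize(S[0][130:270,190:360],(400,330));cv2.imwrite('pics/w7.png',np.hstack([b,cv2.resize(W[0],(400,330))])[:,:,::-1])
E
```

```text
hung_crown 0.94 [167. 174.] [0.634 0.033 0.175]
slim_crown 0.97 [257. 177.] [0.639 0.105 0.175]
slim_crown 0.57 [ 27. 174.] [ 0.629 -0.08   0.175]
big_crown 0.77 [328. 347.] [0.811 0.166 0.175]
big_crown 0.66 [ 27. 174.] [ 0.629 -0.079  0.175]
```

View pics/w7.png

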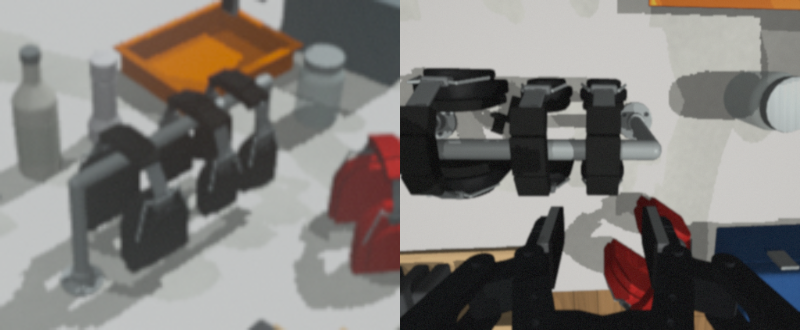

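All three pairs hang level and apart, at y of about −.079, .034 and .106. Handing in.

```bash
python3 -c "
from station import robot
print(robot.hand_in())"
```

```text
the job is handed in; nothing more can be done
None
```

The large and slim pairs now hang on the bar either side of the pair already there, upright and not touching, nothing else disturbed that I could see; handed in at about 20 s (no verdict came back).

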